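# Open a flush T-handle tool chest in the engine workshop

## Robot

A 6-joint arm with a two-finger parallel gripper is mounted at the origin on the work surface. World frame = base frame: x ahead of the robot, y to its left, z up, the work surface at z = 0. Lengths are in m, angles in rad, forces in N, time in s.
With the tool pointing down it reaches from about 0.35 to 0.975 m from the base axis. Payload 4.9 kg.
Tool frame: the origin (TCP) lies midway between the tips of the shut fingers; the grasp point (between the pads) lies 19 mm behind it; z points along the fingers, y is the direction in which the jaws open and shut (so a half turn about z gives the same grasp; the last joint's range is limited). The gripper opens to 85 mm and grips with 20 to 120 N. Pads are 22 mm wide; open, the fingers measure 114 mm over their backs; the gripper's body (76 mm by 85 mm) begins 54 mm behind the grasp point. The pads swing forward as they close: fully open they stand 13 mm farther back than shut.
Start: joints at [-1.332, 0.053, 1.613, -0, 1.476, -0.119], TCP at [0.219, -0.585, 0.231] pointing down, gripper open.
Joint ranges: [-3.01, 3.01], [-1.01, 2.22], [0.06, 2.58], [-1.02, 4.17], [0.09, 2.62], [-3.14, 3.14]. Speed limits (rad/s): [2.57, 2.57, 3.14, 3.14, 3.14, 3.14].

## Interface

Orientations are given as [roll, pitch, yaw] about the fixed x, y, z axes, in that order (R = Rz(yaw) Ry(pitch) Rx(roll)).
In Python, from station import * gives the robot as it stands.
- The arm moves only by the tool send_rows, never from a script. Its argument "plan" is a list of rows, each an object with "grip": the finger opening in m, from 0 to 0.0854; "slide": the shift along the tool's x, y, z in m, a list of three; "roll": the turn about the tool's z in rad. In form: [{"grip": grip, "slide": [dx, dy, dz], "roll": roll}, ...]. A call has 1 to 20 rows; each row is the pose to reach, as a shift and turn from the pose commanded when the call began, along the tool's axes at that moment; what a row does not reach only later rows make up. A row lasts 1/10 s, in which the tool goes at most 50 mm and 8.59 degrees, less where a joint would pass 70% of its speed; a pose out of reach is approached as far as the arm can. A call with a gripper value outside its range is refused whole. The fingers move at their own pace and stop on an object; the grip force is fixed at half the most. Time passes only in rows, so rows that repeat a pose let the fingers close. It gives the time, the measured TCP pose, the force and the opening at its end, in the units of the state.
- sense(): the state, without advancing time (a new reading comes with each control period).
- capture(name): name is "side" or "top" or "wrist"; returns a dict with "img" (384x512x3 uint8, red, green, blue), "camera_matrix" (3x3 intrinsics, pixels), "rvec" (rotation vector, rad) and "tvec" (3), from world to camera coordinates, as OpenCV has them; the wrist camera has in their place "T_tool_cam" (4x4, takes a point from camera to tool coordinates, whose origin is the TCP and whose axes are the flange's). Camera axes: x right, y down, z forward; pixel columns grow to the right and rows downward; lengths in m; the calibration is good to about 2 mm. A picture is of the moment at which its call begins: read the wrist's pose just before it. There is no depth.
- hand_in(): hands the job in, once; it reports no verdict.
The state is a dict: "clock": time; "qpos": joint angles; "joint_vel": joint speeds; "joint_efforts": joint torques, N m; "tcp_pos": TCP position; "tool_rot": TCP orientation; "force": force on the tool from outside, world axes, zero at the start; "ft_torque": the same for the moment, N m; "grip_width": finger opening in m.
Only numpy, scipy, OpenCV 4.12 (cv2) and the standard library are available. Lean on these libraries where they do the work, as an engineer would, in place of code of your own. Each camera call takes 0.05 s, during which the arm holds its last target.

## Task

Open the grey aluminium tool chest: press its yellow release button gently until the red T-handle pops out, then turn the popped-out handle anticlockwise (seen from above) until the latch lets go, let go of it and back away so that the lid rises open on its struts. The button must not be loaded beyond about 20 N, and the other things on the bench are to be left where they are.

Things in the scene. Friction and masses are not known exactly. Their poses are not given: they have to be found in the camera images.
- chest: Grey aluminium tool chest fixed to the bench, 260 mm deep (x) by 340 mm wide (y), lid top 137 mm above the bench. Origin: centre of its underside. Its x axis points from its front edge to its hinge edge (away from the robot at yaw 0), y to its left, z up. Place and yaw (up to 0.35 rad either way) vary. T-handle and button are on the flat lid near the front edge.
- handle_bar (a point): Centre of the red T-handle's bar, on its turning axis. Bar 104 mm long along this frame's x (parallel to the chest's x while stowed), section 14 x 14 mm. Stowed, it lies in a steel recess (130 x 54 mm outside, walls 14 mm above the lid) and cannot be gripped or turned: bar centre 145 mm above the bench. Popped out it stands 32 mm higher, 26 mm above the walls, to be straddled from above.
- handle (a joint): How far the T-handle has popped out along its axis, m: 0 stowed (held by a catch), 0.032 fully out. When the button goes down far enough a spring drives it out in under a second. It stays out by itself and must be out before it can turn.
- latch (a joint): Turn of the T-handle about its axis (chest z), rad: 0 stowed, growing anticlockwise seen from above, end stop at 1.4. Turning takes about 0.15 N m. The cam under the lid lets go of the chest at about 0.85; turn to about 1.15 to 1.3. The handle stays where it is left.
- lid (a joint): Opening angle of the lid about its hinge along the chest's far upper edge, rad: 0 shut, end stop at 0.42. Struts push it up with a few newtons at the handle: once the latch has let go and the robot does not hold it, it rises slowly by itself in 1 to 5 s and stays up, the handle rising some 80 mm.
- release_face (a point): Centre of the top face of the black button housing, 44 x 44 mm, on the lid 75 mm to the right (chest -y) of the handle's axis; the face is 14 mm above the lid, 151 mm above the bench; z up. The yellow round button, 24 mm across, stands over this point; its top is between 9 and 24 mm above the face, differing from chest to chest (screw-adjusted stem) and not measured.
- spray: Yellow spray can with red cap, 64 mm across, 190 mm high, standing left of the chest; origin under it. Leave it alone.
- piston: Aluminium piston, 82 mm across, 64 mm high, standing left of the chest; origin under it. Leave it alone.
- redbin: Small open red parts bin, 110 by 75 by 50 mm, right of the chest; origin under it. Leave it alone.
- jar: Amber glass jar, 70 mm across, 80 mm high, right of the chest; origin under it. Leave it alone.
- filter: Blue and white oil filter, 76 mm across, 85 mm high, on the left of the bench; origin under it. Leave it alone.
- wrench: Steel wrench, 200 mm long, lying on the left of the bench near the robot; origin under its middle. Leave it alone.
- driver: Screwdriver with orange handle, lying on the right of the bench near the robot; origin under its middle. Leave it alone.
- button: The release button's sprung plunger; origin at the centre of the housing's top face when up, going down with it; the yellow cap sits on it. It moves down 7 mm to a hard stop, against a spring of about 2 N at the start and 7 N at the bottom plus up to 2 N of rubbing, frees the handle after about 5 to 6 mm, and springs back. More than 20 N on it damages it.

How it is judged:
On the way, in this order (a step that is already met when the one before it is completed fails the run):
1. the T-handle has popped fully out (value of joint handle above 0.027 m), for 0.2 s.
2. the popped-out handle is turned until the latch has let go (value of joint latch above 0.8 rad and value of joint handle above 0.02 m), for 0.2 s.
At the end, for the whole second after the job is handed in: The lid stands open by more than 0.3 rad and is at rest (under 0.1 rad/s), with the T-handle out by more than 20 mm and still turned by more than 0.6 rad (value of joint lid above 0.3 rad and velocity of joint lid between -0.1 and 0.1 rad/s and value of joint handle above 0.02 m and value of joint latch above 0.6 rad); the robot touches nothing.
It fails at once if the release button is loaded with more than 20 N (contact force between anything else and button above 20 N).
It fails at once if a bystander is moved by more than 30 mm (distance of any of spray, piston, redbin, jar, filter, wrench, driver from where it was at the start of the episode above 0.03 m).
It also fails if it takes over 58 s, if anything falls off the work surface, if the arm or the gripper's body presses on something with over 40 N, if the wrist force passes 120 N, or if a joint passes its speed limit or range.

## Working session

There is one attempt and no reset: what is moved stays moved. The work goes in short steps, Python scripts to look and compute and a tool call to move; the robot and the scene stay as the last step left them, time stands still between calls to the robot, and variables do not carry over. Pictures are saved under pics/ and viewed, and the job is handed in when it is done.

Besides the shell and the picture viewer there is one more tool, called after "Emit:" in YAML: its name, and indented under it one key for each argument. send_rows: Moves the arm, as the interface text tells. Its arguments: {"type":"object","properties":{"plan":{"type":"array"}},"required":["plan"]}

```bash
mkdir -p pics; ls
python3 - <<'E'
from station import *
import cv2,pickle
s=sense();print({k:(v if not hasattr(v,'tolist') else [round(x,4) for x in v.tolist()]) for k,v in s.items()})
d={}
for n in ["side","top","wrist"]:
    c=capture(n);d[n]=c;cv2.imwrite(f"pics/{n}0.png",cv2.cvtColor(c["img"],cv2.COLOR_RGB2BGR))
    print(n,{k:v for k,v in c.items() if k!='img'})
pickle.dump(d,open('c0.pkl','wb'))
E
```

```text
pics
{'clock': 0.0, 'qpos': [-1.332, 0.0534, 1.6143, 0.0, 1.476, -0.119], 'joint_vel': [-0.0007, 0.0008, 0.0007, 0.0001, 0.0004, -0.0004], 'joint_efforts': [-0.0004, -39.3679, -37.0181, -0.0001, 0.0069, 0.0], 'tcp_pos': [0.2187, -0.5848, 0.23], 'tool_rot': [-3.1395, -0.0003, 0.3578], 'force': [-1.606, 0.2765, -0.077], 'ft_torque': [-0.0051, 0.0551, -0.0215], 'grip_width': 0.08534486171584195}
side {'camera_matrix': array([[399.82522285,   0.        , 253.1465295 ],
       [  0.        , 399.82522285, 193.53682793],
       [  0.        ,   0.        ,   1.        ]]), 'rvec': array([ 1.33465258, -2.0163476 ,  1.0149692 ]), 'tvec': array([0.23638991, 0.40335727, 1.05575382])}
top {'camera_matrix': array([[427.40766689,   0.        , 258.00632612],
       [  0.        , 427.40766689, 196.56439168],
       [  0.        ,   0.        ,   1.        ]]), 'rvec': array([ 2.16868171, -2.15604142,  0.11203289]), 'tvec': array([0.02762566, 0.56672323, 1.42006389])}
wrist {'camera_matrix': array([[312.59563277,   0.        , 254.88614517],
       [  0.        , 312.59563277, 196.23090741],
       [  0.        ,   0.        ,   1.        ]]), 'T_tool_cam': array([[ 9.88985940e-04, -9.53342908e-01, -3.01887928e-01,
         7.85095993e-02],
       [ 9.99999402e-01,  1.08404093e-03, -1.47330783e-04,
         4.83200116e-04],
       [ 4.67715627e-04, -3.01887601e-01,  9.53343410e-01,
        -1.43609441e-01],
       [ 0.00000000e+00,  0.00000000e+00,  0.00000000e+00,
         1.00000000e+00]])}
```

View pics/top0.png

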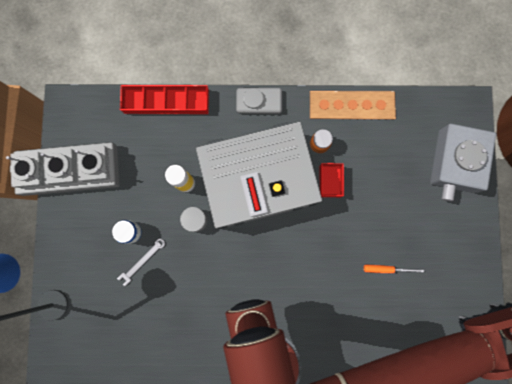

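View pics/side0.png

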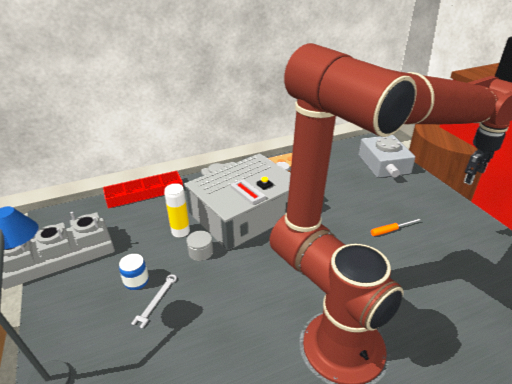

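The top view shows the chest with the red bar near (254,195), the yellow button near (277,188) and the red bin at (332,180). In the side view the bar is near (247,190) and the button near (265,181).

```bash
cat > h.py <<'E'
import numpy as np,cv2
def ext(c,st=None):
    if "rvec" in c:
        R=cv2.Rodrigues(c["rvec"])[0];return R.T,-R.T@c["tvec"]
    from scipy.spatial.transform import Rotation as Ro
    Rt=Ro.from_euler('xyz',st["tool_rot"]).as_matrix()
    T=c["T_tool_cam"];return Rt@T[:3,:3],Rt@T[:3,3]+st["tcp_pos"]
def ray(c,uv,st=None):
    R,o=ext(c,st);d=R@np.linalg.solve(c["camera_matrix"],[uv[0],uv[1],1]);return o,d/np.linalg.norm(d)
def plane(c,uv,z,st=None):
    o,d=ray(c,uv,st);return o+d*(z-o[2])/d[2]
def tri(r1,r2):
    (a,d),(b,e)=r1,r2
    s=np.linalg.lstsq(np.c_[d,-e],b-a,rcond=None)[0]
    p,q=a+s[0]*d,b+s[1]*e;return (p+q)/2,np.linalg.norm(p-q)
def mask(c,kind,roi):
    h=cv2.cvtColor(c["img"],cv2.COLOR_RGB2HSV).astype(int);H,S,V=h[...,0],h[...,1],h[...,2]
    if kind=='red': m=((H<8)|(H>172))&(S>130)&(V>70)
    else: m=(H>20)&(H<35)&(S>130)&(V>90)
    o=np.zeros(m.shape,np.uint8);x0,y0,x1,y1=roi;o[y0:y1,x0:x1]=m[y0:y1,x0:x1];return o
def big(m):
    n,l,s,c=cv2.connectedComponentsWithStats(m);i=1+np.argmax(s[1:,4]);return c[i],s[i],(l==i)
E
python3 - <<'E'
from h import *;import pickle
d=pickle.load(open('c0.pkl','rb'));t,s=d['top'],d['side']
rb={}
for k in('red','yel'):
    a=big(mask(t,k,(235,165,300,222)));b=big(mask(s,k,(225,165,285,210)))
    print(k,a[:2],b[:2],tri(ray(t,a[0]),ray(s,b[0])))
    rb[k]=a
for z in (.145,.152):print('bar',plane(t,rb['red'][0],z))
for z in (.16,.175):print('btn',plane(t,rb['yel'][0],z))
ys,xs=np.nonzero(rb['red'][2]);P=np.array([plane(t,(x,y),.152)[:2] for x,y in zip(xs,ys)])
print(cv2.minAreaRect(P.astype(np.float32)))
# lid corners
for uv in [(197,147),(301,122),(321,200),(216,228)]:print(plane(t,uv,.137))
for k in ('top','side'):
    c=d[k];r=(190,110,340,235) if k=='top' else (220,150,295,215)
    cv2.imwrite(f'pics/crop_{k}.png',cv2.cvtColor(cv2.resize(c['img'][r[1]:r[3],r[0]:r[2]],None,fx=5,fy=4.6,interpolation=2),cv2.COLOR_RGB2BGR))
E
```

```text
red (array([253.36046512, 194.06395349]), array([248, 178,  12,  33, 172], dtype=int32)) (array([247.275, 190.275]), array([238, 183,  20,  15,  80], dtype=int32)) (array([0.5605631 , 0.04361064, 0.15183766]), np.float64(0.002377171802371387))
yel (array([276.89855072, 187.05797101]), array([272, 183,  10,   9,  69], dtype=int32)) (array([264.19354839, 179.09677419]), array([261, 177,   7,   5,  31], dtype=int32)) (array([ 0.58112542, -0.02903748,  0.16566688]), np.float64(0.0022738725393183557))
bar [0.5618367  0.04481694 0.145     ]
bar [0.56102695 0.04469655 0.152     ]
btn [ 0.58235689 -0.02822305  0.16      ]
btn [ 0.58036759 -0.02764992  0.175     ]
((0.5620784759521484, 0.044862955808639526), (0.10262241214513779, 0.015869690105319023), 14.398411750793457)
[0.7128652  0.22581948 0.137     ]
[ 0.79615052 -0.10606599  0.137     ]
[ 0.54516513 -0.16763115  0.137     ]
[0.45544996 0.16083835 0.137     ]
```

View pics/crop_top.png

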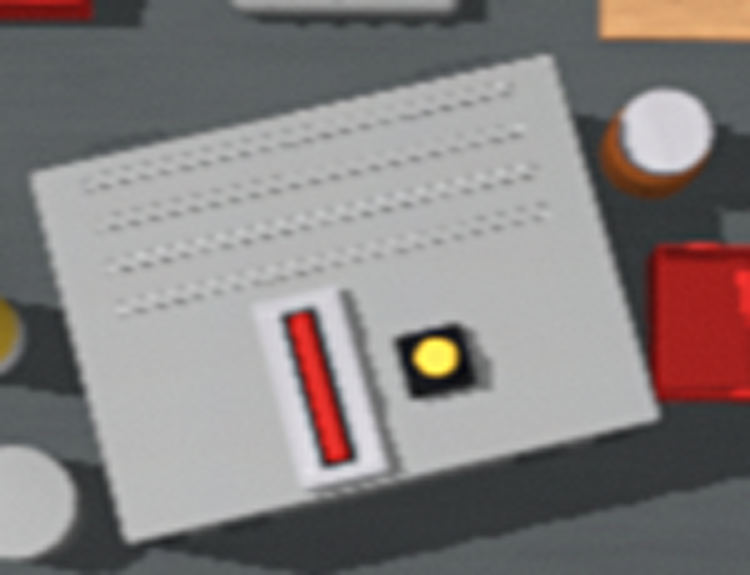

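Chest yaw comes to about 0.251 rad (14.4°). The handle axis is at (0.561, 0.045) and the button at (0.581, -0.028). They lie 75 mm apart in the direction expected, so the measurement holds. I'll move to above the button with the fingers shut.

Emit:
send_rows:
  plan:
    - {"grip":0,"slide":[0.01,-0.008,-0.02],"roll":0}
    - {"grip":0,"slide":[0.04,-0.03,-0.03],"roll":0.01}
    - {"grip":0,"slide":[0.08,-0.059,-0.03],"roll":0.02}
    - {"grip":0,"slide":[0.12,-0.088,-0.03],"roll":0.03}
    - {"grip":0,"slide":[0.16,-0.118,-0.03],"roll":0.04}
    - {"grip":0,"slide":[0.2,-0.147,-0.03],"roll":0.05}
    - {"grip":0,"slide":[0.24,-0.177,-0.03],"roll":0.06}
    - {"grip":0,"slide":[0.28,-0.206,-0.03],"roll":0.07}
    - {"grip":0,"slide":[0.32,-0.236,-0.03],"roll":0.08}
    - {"grip":0,"slide":[0.36,-0.265,-0.03],"roll":0.09}
    - {"grip":0,"slide":[0.4,-0.295,-0.03],"roll":0.1}
    - {"grip":0,"slide":[0.44,-0.324,-0.03],"roll":0.107}
    - {"grip":0,"slide":[0.48,-0.354,-0.03],"roll":0.107}
    - {"grip":0,"slide":[0.515,-0.38,-0.03],"roll":0.107}
    - {"grip":0,"slide":[0.53,-0.39,-0.03],"roll":0.107}
    - {"grip":0,"slide":[0.535,-0.394,-0.03],"roll":0.107}
    - {"grip":0,"slide":[0.535,-0.394,-0.03],"roll":0.107}
    - {"grip":0,"slide":[0.535,-0.394,-0.03],"roll":0.107}

```text
clock: 1.95
tcp_pos: [0.5815, -0.0302, 0.2612]
tool_rot: [3.141, 0.001, 0.249]
force: [0.9, -0.2, -0.4]
grip_width: 0.0
```

```bash
cat > look.py <<'E'
import sys;from station import *;from h import *;import pickle
s=sense();c=capture('wrist');n=sys.argv[1]
pickle.dump((s,c),open(n+'.pkl','wb'));cv2.imwrite(f"pics/{n}.png",cv2.cvtColor(c["img"],cv2.COLOR_RGB2BGR))
print(s['clock'],s['tcp_pos'],s['tool_rot'],s['force'],s['ft_torque'],s['grip_width'])
E
python3 look.py w1
```

```text
1.95 [ 0.58149878 -0.03023296  0.26118101] [3.14122215e+00 6.00845702e-04 2.49364743e-01] [ 0.93357928 -0.23191857 -0.37437039] [-0.02331638  0.04765838 -0.02354374] 9.265931006819415e-06
```

View pics/w1.png

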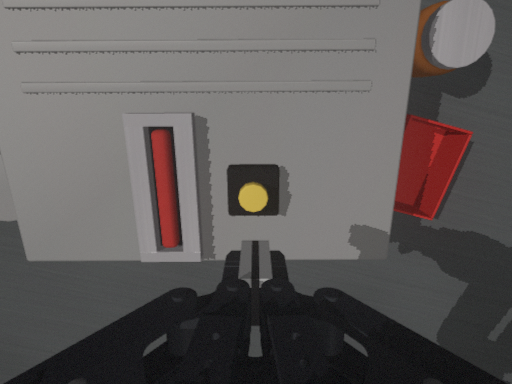

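The wrist view shows the button at about (253,197), its housing spanning columns 228–279 and rows 165–216, and the red bar in its recess around (166,190).

Run:
```python
from h import *;import pickle
s,c=pickle.load(open('w1.pkl','rb'));d=pickle.load(open('c0.pkl','rb'));t,sd=d['top'],d['side']
y=big(mask(c,'yel',(215,150,290,230)));r=big(mask(c,'red',(130,110,200,255)))
print(y[:2],r[:2])
uv=(y[1][0]+y[1][2]/2,y[1][1]+y[1][3]/2)
for z in(.160,.167,.175):
    p=plane(c,uv,z,s); w=[plane(c,(y[1][0]+k*y[1][2],uv[1]),z,s) for k in(0,1)]
    print(z,p,'width',np.linalg.norm(w[0]-w[1]))
print('tri top',tri(ray(c,uv,s),ray(t,(276.9,187.06))),'side',tri(ray(c,uv,s),ray(sd,(264.2,179.1))))
for q in[(228,165),(279,165),(279,216),(228,216)]:print('hous',plane(c,q,.151,s))
for z in(.145,.152):print('bar',plane(c,r[0],z,s))
ys,xs=np.nonzero(r[2]);P=np.array([plane(c,(a,b),.152,s)[:2] for a,b in zip(xs,ys)])
print(cv2.minAreaRect(P.astype(np.float32)))
for q in[(127,113),(195,113),(202,263),(139,263)]:print('rec',plane(c,q,.151,s))
```

```text
(array([252.63584637, 196.85206259]), array([238, 182,  30,  31, 703], dtype=int32)) (array([164.89037817, 187.01914792]), array([ 151,  129,   28,  119, 2089], dtype=int32))
0.16 [ 0.58107344 -0.02910016  0.16      ] width 0.024674650251328527
0.167 [ 0.58326756 -0.02858638  0.167     ] width 0.02396892059977244
0.175 [ 0.58577513 -0.02799919  0.175     ] width 0.023162372426565436
tri top (array([ 0.58198659, -0.02849662,  0.16299093]), np.float64(0.0007685784876746855)) side (array([ 0.58215906, -0.02970599,  0.16456518]), np.float64(0.0019759055383555832))
hous [ 0.60045557 -0.00283523  0.151     ]
hous [ 0.61088701 -0.04362082  0.151     ]
hous [ 0.56748097 -0.05580609  0.151     ]
hous [ 0.55649673 -0.01286572  0.151     ]
bar [0.56673027 0.04586875 0.145     ]
bar [0.56918423 0.04433248 0.152     ]
((0.5653913021087646, 0.043298643082380295), (0.10366322100162506, 0.015229272656142712), 14.613619804382324)
rec [0.62130229 0.08325313 0.151     ]
rec [0.63453359 0.0315132  0.151     ]
rec [ 5.05773884e-01 -8.32969600e-05  1.51000000e-01]
rec [0.4915067  0.05568236 0.151     ]
```

Housing centre (0.584, -0.029) and cap (0.582, -0.029) agree; cap top is roughly z 0.163–0.167. I'll come down to just above it, then feel for it.

Emit:
send_rows:
  plan:
    - {"grip":0,"slide":[0.0,-0.001,0.02],"roll":0}
    - {"grip":0,"slide":[0.001,-0.0015,0.045],"roll":0}
    - {"grip":0,"slide":[0.001,-0.0015,0.065],"roll":0}
    - {"grip":0,"slide":[0.001,-0.0015,0.076],"roll":0}
    - {"grip":0,"slide":[0.001,-0.0015,0.08],"roll":0}
    - {"grip":0,"slide":[0.001,-0.0015,0.08],"roll":0}
    - {"grip":0,"slide":[0.001,-0.0015,0.08],"roll":0}

```text
clock: 2.7
tcp_pos: [0.5833, -0.0277, 0.1827]
tool_rot: [3.141, -0.002, 0.25]
force: [0.7, 1.2, 0.5]
grip_width: 0.0001
```

```bash
python3 look.py w2
```

```text
2.7 [ 0.58326958 -0.02772076  0.1827407 ] [ 3.14066023e+00 -1.94192168e-03  2.50359621e-01] [0.71652076 1.15014926 0.46658812] [-0.00139724 -0.02944105 -0.04504996] 0.00011216055198787378
```

View pics/w2.png

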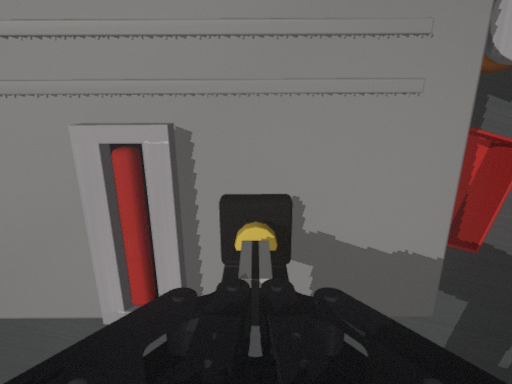

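The fingertips at (255,243) are over the yellow cap at (256,237). I'll lower in small steps now.

Emit:
send_rows:
  plan:
    - {"grip":0,"slide":[0,0,0.003],"roll":0}
    - {"grip":0,"slide":[0,0,0.006],"roll":0}
    - {"grip":0,"slide":[0,0,0.006],"roll":0}

```text
clock: 3.05
tcp_pos: [0.5824, -0.0272, 0.1749]
tool_rot: [-3.141, 0.001, 0.251]
force: [0.2, 1.1, -0.2]
grip_width: 0.0003
```

Emit:
send_rows:
  plan:
    - {"grip":0,"slide":[0,0,0.001],"roll":0}
    - {"grip":0,"slide":[0,0,0.002],"roll":0}
    - {"grip":0,"slide":[0,0,0.002],"roll":0}

```text
clock: 3.35
tcp_pos: [0.5825, -0.0272, 0.1731]
tool_rot: [-3.141, 0.0, 0.251]
force: [-0.2, -0.5, 0.7]
grip_width: -0.0001
```

Emit:
send_rows:
  plan:
    - {"grip":0,"slide":[0,0,0.001],"roll":0}
    - {"grip":0,"slide":[0,0,0.002],"roll":0}
    - {"grip":0,"slide":[0,0,0.002],"roll":0}

```text
clock: 3.65
tcp_pos: [0.5825, -0.0273, 0.1711]
tool_rot: [-3.141, 0.0, 0.251]
force: [-0.0, -0.3, 0.3]
grip_width: 0.0002
```

Emit:
send_rows:
  plan:
    - {"grip":0,"slide":[0,0,0.001],"roll":0}
    - {"grip":0,"slide":[0,0,0.002],"roll":0}
    - {"grip":0,"slide":[0,0,0.002],"roll":0}

```text
clock: 3.95
tcp_pos: [0.5825, -0.0273, 0.1691]
tool_rot: [-3.141, 0.0, 0.251]
force: [0.0, -0.3, -0.2]
grip_width: -0.0004
```

Emit:
send_rows:
  plan:
    - {"grip":0,"slide":[0,0,0.001],"roll":0}
    - {"grip":0,"slide":[0,0,0.002],"roll":0}
    - {"grip":0,"slide":[0,0,0.002],"roll":0}

```text
clock: 4.25
tcp_pos: [0.5827, -0.0273, 0.1682]
tool_rot: [3.141, -0.0, 0.251]
force: [-2.8, -0.0, 4.9]
grip_width: 0.0001
```

Contact near z 0.1685. From here, 1 mm steps.

Emit:
send_rows:
  plan:
    - {"grip":0,"slide":[0,0,0.001],"roll":0}
    - {"grip":0,"slide":[0,0,0.001],"roll":0}
    - {"grip":0,"slide":[0,0,0.001],"roll":0}

```text
clock: 4.55
tcp_pos: [0.5826, -0.0274, 0.1674]
tool_rot: [3.141, 0.0, 0.251]
force: [-3.0, 0.8, 4.9]
grip_width: 0.0002
```

Emit:
send_rows:
  plan:
    - {"grip":0,"slide":[0,0,0.001],"roll":0}
    - {"grip":0,"slide":[0,0,0.001],"roll":0}
    - {"grip":0,"slide":[0,0,0.001],"roll":0}

```text
clock: 4.85
tcp_pos: [0.5827, -0.0273, 0.1666]
tool_rot: [3.141, -0.0, 0.251]
force: [-3.8, 0.1, 5.5]
grip_width: 0.0001
```

Emit:
send_rows:
  plan:
    - {"grip":0,"slide":[0,0,0.001],"roll":0}
    - {"grip":0,"slide":[0,0,0.001],"roll":0}
    - {"grip":0,"slide":[0,0,0.001],"roll":0}

```text
clock: 5.15
tcp_pos: [0.5827, -0.0274, 0.1657]
tool_rot: [3.141, -0.0, 0.251]
force: [-3.8, -0.2, 6.5]
grip_width: 0.0004
```

Emit:
send_rows:
  plan:
    - {"grip":0,"slide":[0,0,0.001],"roll":0}
    - {"grip":0,"slide":[0,0,0.001],"roll":0}
    - {"grip":0,"slide":[0,0,0.001],"roll":0}

```text
clock: 5.45
tcp_pos: [0.5827, -0.0274, 0.1649]
tool_rot: [3.141, -0.0, 0.251]
force: [-4.0, -0.3, 7.7]
grip_width: -0.0001
```

Emit:
send_rows:
  plan:
    - {"grip":0,"slide":[0,0,0.001],"roll":0}
    - {"grip":0,"slide":[0,0,0.001],"roll":0}
    - {"grip":0,"slide":[0,0,0.001],"roll":0}

```text
clock: 5.75
tcp_pos: [0.5827, -0.0274, 0.164]
tool_rot: [3.141, -0.0, 0.251]
force: [-4.8, 0.7, 8.2]
grip_width: 0.0001
```

```bash
python3 look.py w3
```

```text
5.75 [ 0.58266691 -0.02736833  0.16397643] [ 3.14130429e+00 -3.08574244e-05  2.50845773e-01] [-4.80651268  0.74675171  8.20161366] [ 0.0819616   0.72898092 -0.03408382] 9.086227331725384e-05
```

View pics/w3.png

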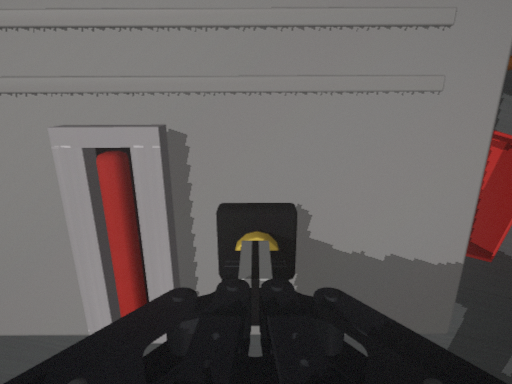

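The bar is still inside its recess walls, at columns 100–135. I'll press a little further.

Emit:
send_rows:
  plan:
    - {"grip":0,"slide":[0,0,0.001],"roll":0}
    - {"grip":0,"slide":[0,0,0.001],"roll":0}
    - {"grip":0,"slide":[0,0,0.001],"roll":0}

```text
clock: 6.1
tcp_pos: [0.5827, -0.0273, 0.1625]
tool_rot: [3.141, -0.0, 0.251]
force: [-1.8, 0.2, 5.0]
grip_width: -0.0001
```

Emit:
send_rows:
  plan:
    - {"grip":0,"slide":[0,0,0.0005],"roll":0}
    - {"grip":0,"slide":[0,0,0.0005],"roll":0}
    - {"grip":0,"slide":[0,0,0.0005],"roll":0}

```text
clock: 6.4
tcp_pos: [0.5827, -0.0274, 0.1619]
tool_rot: [3.141, -0.0, 0.251]
force: [-2.2, 0.2, 5.9]
grip_width: 0.0003
```

```bash
python3 look.py w4
```

```text
6.4 [ 0.58271426 -0.02736007  0.16192722] [ 3.14133794e+00 -1.88350866e-04  2.50811315e-01] [-2.17594405  0.23938514  5.85995482] [0.00810651 0.54813909 0.05898586] 0.00025268373122353584
```

View pics/w4.png

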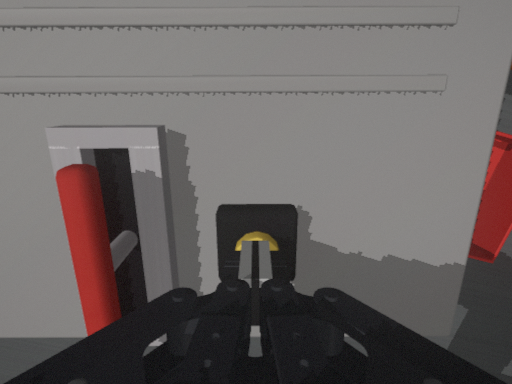

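The handle has popped out: the bar now stands over the recess wall at columns 65–115, with its stem showing. I'll back up, open the gripper and measure it.

Emit:
send_rows:
  plan:
    - {"grip":0,"slide":[0,0,-0.015],"roll":0}
    - {"grip":0,"slide":[0,0,-0.05],"roll":0}
    - {"grip":0.08,"slide":[0,0,-0.09],"roll":0}
    - {"grip":0.08,"slide":[0,-0.03,-0.11],"roll":0}
    - {"grip":0.08,"slide":[0,-0.06,-0.11],"roll":0}
    - {"grip":0.08,"slide":[-0.001,-0.073,-0.11],"roll":0}
    - {"grip":0.08,"slide":[-0.001,-0.074,-0.11],"roll":0}
    - {"grip":0.08,"slide":[-0.001,-0.074,-0.11],"roll":0}
    - {"grip":0.08,"slide":[-0.001,-0.074,-0.11],"roll":0}

```text
clock: 7.35
tcp_pos: [0.5632, 0.0433, 0.27]
tool_rot: [3.142, 0.001, 0.25]
force: [-0.8, -0.6, -0.7]
grip_width: 0.0802
```

```bash
python3 look.py w5
python3 - <<'E'
from h import *;import pickle;from station import *
s,c=pickle.load(open('w5.pkl','rb'))
t=capture('top');cv2.imwrite('pics/t5.png',t['img'][...,::-1])
for nm,cc,ss,roi in(('w',c,s,(170,60,330,290)),('t',t,None,(235,165,300,230))):
    r=big(mask(cc,'red',roi));ys,xs=np.nonzero(r[2])
    P=np.array([plane(cc,(a,b),.184,ss)[:2] for a,b in zip(xs,ys)])
    print(nm,r[:2],cv2.minAreaRect(P.astype(np.float32)))
E
```

```text
7.35 [0.56319269 0.0433013  0.2699812 ] [3.14158512e+00 1.38955207e-03 2.49886709e-01] [-0.79379124 -0.58254834 -0.70384579] [-0.00494385  0.02270823 -0.03134382] 0.08024870753801158
w (array([253.51794417, 194.85644661]), array([ 244,  133,   19,  128, 2257], dtype=int32)) ((0.5650608539581299, 0.044751882553100586), (0.10320675373077393, 0.013534328900277615), 14.769430160522461)
t (array([256.50433045, 191.00466356]), array([ 235,  165,   42,   65, 1501], dtype=int32)) ((0.5491670966148376, 0.03777121752500534), (0.19546295702457428, 0.1254803091287613), 0.2935006320476532)
```

View pics/w5.png

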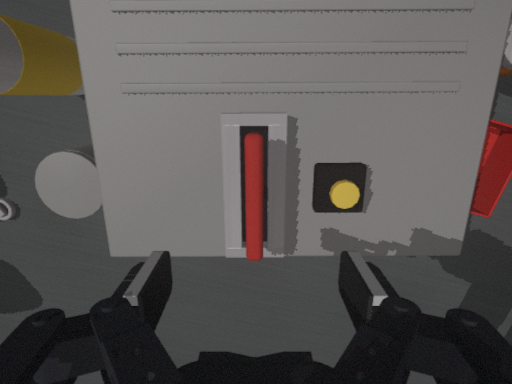

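The bar measures 103 × 13.5 mm at z 0.184, centre (0.565, 0.0445) and yaw 0.258. The tool is above it within 2 mm, at yaw 0.25. I'll descend with a moderate opening and grip.

Emit:
send_rows:
  plan:
    - {"grip":0.05,"slide":[0.0,0,0],"roll":0}
    - {"grip":0.05,"slide":[0.001,0,0.02],"roll":0}
    - {"grip":0.05,"slide":[0.001,-0.0005,0.04],"roll":-0.005}
    - {"grip":0.05,"slide":[0.001,-0.0005,0.06],"roll":-0.005}
    - {"grip":0.05,"slide":[0.001,-0.0005,0.08],"roll":-0.005}
    - {"grip":0.05,"slide":[0.001,-0.0005,0.095],"roll":-0.005}
    - {"grip":0.05,"slide":[0.001,-0.0005,0.105],"roll":-0.005}
    - {"grip":0.05,"slide":[0.001,-0.0005,0.109],"roll":-0.005}
    - {"grip":0.05,"slide":[0.001,-0.0005,0.109],"roll":-0.005}

```text
clock: 8.35
tcp_pos: [0.5641, 0.0448, 0.1616]
tool_rot: [-3.141, 0.0, 0.256]
force: [0.3, 0.2, 0.1]
grip_width: 0.05
```

```bash
python3 look.py w6
```

```text
8.35 [0.5640997  0.04483586 0.16159518] [-3.14142378e+00  4.18930752e-04  2.55757866e-01] [0.34984064 0.20447406 0.11156468] [ 0.0462054 -0.0258502  0.0139211] 0.049957106206458476
```

View pics/w6.png

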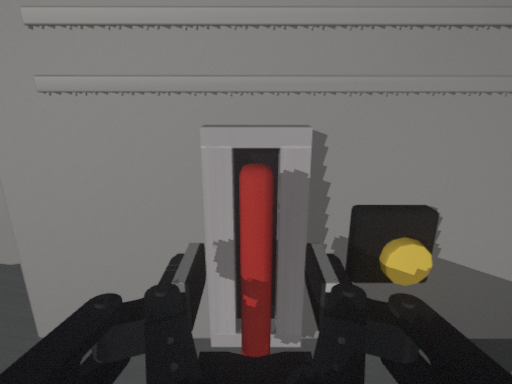

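The pads at about (190,280) and (325,280) straddle the bar, which is centred at column 257, and there is no contact force. Next I close.

Emit:
send_rows:
  plan:
    - {"grip":0.03,"slide":[0,0,0],"roll":0}
    - {"grip":0.015,"slide":[0,0,0.0],"roll":0}
    - {"grip":0.008,"slide":[0,0,0.0],"roll":0}
    - {"grip":0.008,"slide":[0,0,0.0],"roll":0}
    - {"grip":0.008,"slide":[0,0,0.0],"roll":0}
    - {"grip":0.008,"slide":[0,0,0.0],"roll":0}

```text
clock: 9.0
tcp_pos: [0.5648, 0.0447, 0.1628]
tool_rot: [3.141, -0.002, 0.256]
force: [0.3, -1.6, 3.3]
grip_width: 0.0127
```

Gripped at about 13 mm. I'll turn part of the way and check.

Emit:
send_rows:
  plan:
    - {"grip":0.008,"slide":[0,0,0],"roll":-0.05}
    - {"grip":0.008,"slide":[0,0,0],"roll":-0.12}
    - {"grip":0.008,"slide":[0,0,0],"roll":-0.2}
    - {"grip":0.008,"slide":[0,0,0],"roll":-0.28}
    - {"grip":0.008,"slide":[0,0,0],"roll":-0.35}
    - {"grip":0.008,"slide":[0,0,0],"roll":-0.4}

```text
clock: 9.6
tcp_pos: [0.5645, 0.0452, 0.1625]
tool_rot: [-3.141, -0.001, 0.658]
force: [0.7, 0.4, 3.7]
grip_width: 0.0127
```

```bash
python3 look.py w7
```

```text
9.6 [0.56445155 0.04523961 0.16245311] [-3.14143321e+00 -1.30932656e-03  6.57817113e-01] [0.65600149 0.35796668 3.68909617] [ 0.14409544  0.04189966 -0.14004186] 0.012731407684492138
```

View pics/w7.png

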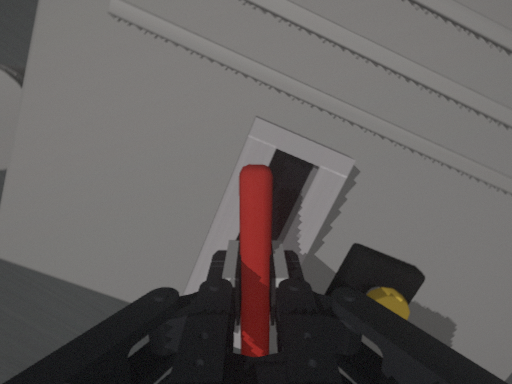

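The bar has turned with the jaws; it stays vertical in the image at column 256 while the recess has rotated. Measured torque is 0.14 N m, as expected. I'll turn on to a total of 1.22 rad and hold for a few rows.

Emit:
send_rows:
  plan:
    - {"grip":0.008,"slide":[0,0,0],"roll":-0.05}
    - {"grip":0.008,"slide":[0,0,0],"roll":-0.13}
    - {"grip":0.008,"slide":[0,0,0],"roll":-0.22}
    - {"grip":0.008,"slide":[0,0,0],"roll":-0.31}
    - {"grip":0.008,"slide":[0,0,0],"roll":-0.4}
    - {"grip":0.008,"slide":[0,0,0],"roll":-0.5}
    - {"grip":0.008,"slide":[0,0,0],"roll":-0.6}
    - {"grip":0.008,"slide":[0,0,0],"roll":-0.7}
    - {"grip":0.008,"slide":[0,0,0],"roll":-0.78}
    - {"grip":0.008,"slide":[0,0,0],"roll":-0.82}
    - {"grip":0.008,"slide":[0,0,0],"roll":-0.82}
    - {"grip":0.008,"slide":[0,0,0],"roll":-0.82}
    - {"grip":0.008,"slide":[0,0,0],"roll":-0.82}

```text
clock: 10.95
tcp_pos: [0.5636, 0.0457, 0.1616]
tool_rot: [-3.14, -0.002, 1.475]
force: [-2.8, 4.9, 4.4]
grip_width: 0.0128
```

```bash
python3 look.py w8
```

```text
10.95 [0.56357737 0.04574949 0.16164595] [-3.13997712e+00 -1.62433222e-03  1.47516028e+00] [-2.8233694   4.90419751  4.36756044] [0.75119702 0.6079449  0.03840042] 0.012847601040992428
```

View pics/w8.png

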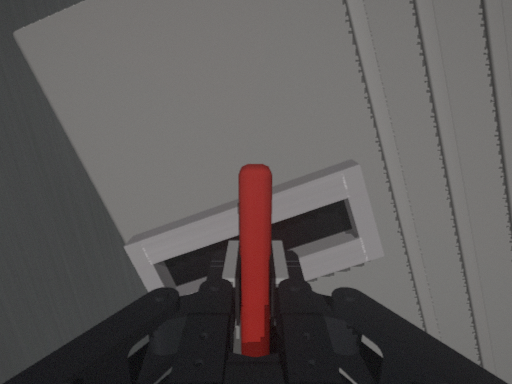

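The latch is at about 1.22 rad. Next I release, back straight up and then away toward the robot.

Emit:
send_rows:
  plan:
    - {"grip":0.05,"slide":[0,0,0],"roll":0}
    - {"grip":0.05,"slide":[0,0,-0.001],"roll":0}
    - {"grip":0.05,"slide":[0,0,-0.015],"roll":0}
    - {"grip":0.05,"slide":[0,0,-0.05],"roll":0}
    - {"grip":0.05,"slide":[0,0,-0.095],"roll":0}
    - {"grip":0.05,"slide":[0,0,-0.14],"roll":0}
    - {"grip":0.05,"slide":[0,0,-0.18],"roll":0}
    - {"grip":0.05,"slide":[0,0,-0.2],"roll":0}
    - {"grip":0.05,"slide":[0,0,-0.2],"roll":0}

```text
clock: 11.9
tcp_pos: [0.5654, 0.0445, 0.3672]
tool_rot: [3.133, 0.0, 1.475]
force: [1.0, -0.1, -0.3]
grip_width: 0.0497
```

```bash
python3 look.py w9
python3 - <<'E'
from station import *;import cv2
cv2.imwrite('pics/s9.png',capture('side')['img'][...,::-1])
E
```

```text
11.9 [0.56536154 0.04452569 0.3672163 ] [3.13336953e+00 6.98323892e-05 1.47525092e+00] [ 0.99403629 -0.14612498 -0.28812604] [ 0.03679849  0.01036431 -0.04398143] 0.049729524699258607
```

View pics/w9.png

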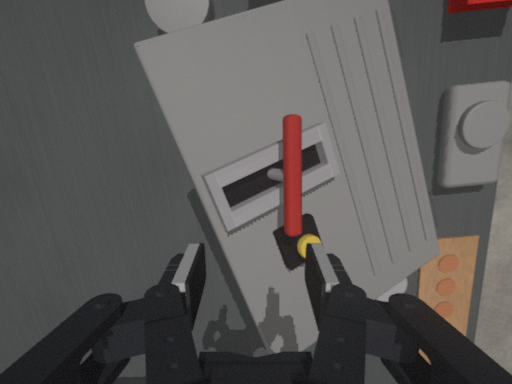

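View pics/s9.png

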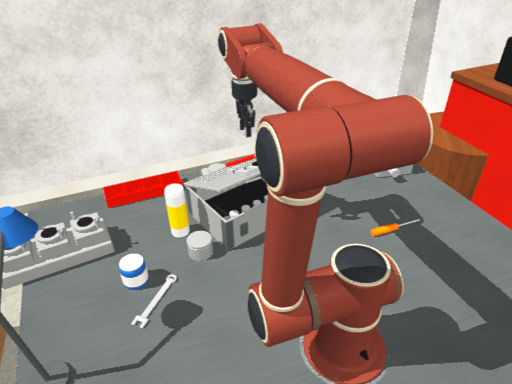

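The gripper is clear and the lid is already opening: the side view shows the dark interior at (235,200), and the wrist view shows the bar standing crosswise at (292,175). I'll back off a little more and wait for the lid.

Emit:
send_rows:
  plan:
    - {"grip":0.05,"slide":[0,0,-0.02],"roll":0}
    - {"grip":0.05,"slide":[0,0,-0.04],"roll":0}
    - {"grip":0.05,"slide":[0,0,-0.04],"roll":0}
    - {"grip":0.05,"slide":[0,0,-0.04],"roll":0}
    - {"grip":0.05,"slide":[0,0,-0.04],"roll":0}
    - {"grip":0.05,"slide":[0,0,-0.04],"roll":0}
    - {"grip":0.05,"slide":[0,0,-0.04],"roll":0}
    - {"grip":0.05,"slide":[0,0,-0.04],"roll":0}
    - {"grip":0.05,"slide":[0,0,-0.04],"roll":0}
    - {"grip":0.05,"slide":[0,0,-0.04],"roll":0}
    - {"grip":0.05,"slide":[0,0,-0.04],"roll":0}
    - {"grip":0.05,"slide":[0,0,-0.04],"roll":0}
    - {"grip":0.05,"slide":[0,0,-0.04],"roll":0}
    - {"grip":0.05,"slide":[0,0,-0.04],"roll":0}
    - {"grip":0.05,"slide":[0,0,-0.04],"roll":0}
    - {"grip":0.05,"slide":[0,0,-0.04],"roll":0}
    - {"grip":0.05,"slide":[0,0,-0.04],"roll":0}
    - {"grip":0.05,"slide":[0,0,-0.04],"roll":0}
    - {"grip":0.05,"slide":[0,0,-0.04],"roll":0}
    - {"grip":0.05,"slide":[0,0,-0.04],"roll":0}

```text
clock: 14.0
tcp_pos: [0.5641, 0.0449, 0.4018]
tool_rot: [-3.142, -0.0, 1.476]
force: [-0.5, -0.6, -1.2]
grip_width: 0.0499
```

```bash
python3 look.py w10
```

```text
14.0 [0.56412583 0.04489201 0.40179668] [-3.14158631e+00 -1.63447301e-05  1.47579037e+00] [-0.52612046 -0.58855441 -1.20799885] [-0.01800423  0.01146257  0.00332946] 0.04986738929945162
```

Emit:
send_rows:
  plan:
    - {"grip":0.05,"slide":[0,0,0],"roll":0}
    - {"grip":0.05,"slide":[0,0,0],"roll":0}
    - {"grip":0.05,"slide":[0,0,0],"roll":0}
    - {"grip":0.05,"slide":[0,0,0],"roll":0}
    - {"grip":0.05,"slide":[0,0,0],"roll":0}
    - {"grip":0.05,"slide":[0,0,0],"roll":0}
    - {"grip":0.05,"slide":[0,0,0],"roll":0}
    - {"grip":0.05,"slide":[0,0,0],"roll":0}
    - {"grip":0.05,"slide":[0,0,0],"roll":0}
    - {"grip":0.05,"slide":[0,0,0],"roll":0}
    - {"grip":0.05,"slide":[0,0,0],"roll":0}
    - {"grip":0.05,"slide":[0,0,0],"roll":0}
    - {"grip":0.05,"slide":[0,0,0],"roll":0}
    - {"grip":0.05,"slide":[0,0,0],"roll":0}
    - {"grip":0.05,"slide":[0,0,0],"roll":0}
    - {"grip":0.05,"slide":[0,0,0],"roll":0}
    - {"grip":0.05,"slide":[0,0,0],"roll":0}
    - {"grip":0.05,"slide":[0,0,0],"roll":0}
    - {"grip":0.05,"slide":[0,0,0],"roll":0}
    - {"grip":0.05,"slide":[0,0,0],"roll":0}

```text
clock: 16.05
tcp_pos: [0.5641, 0.0449, 0.4018]
tool_rot: [3.142, 0.0, 1.476]
force: [-0.2, 0.7, 0.2]
grip_width: 0.05
```

```bash
python3 look.py w11
python3 - <<'E'
from station import *;import cv2,pickle;from h import *
c=capture('side');cv2.imwrite('pics/s11.png',c['img'][...,::-1])
(s,w10),(s2,w11)=[pickle.load(open(f'w{i}.pkl','rb')) for i in(10,11)]
print('diff',np.abs(w10['img'].astype(int)-w11['img']).max())
b=[big(mask(w,'red',(150,60,400,300)))[:2] for w in(w10,w11)];print(b)
y=[big(mask(w,'yel',(150,60,400,300)))[:2] for w in(w10,w11)];print(y)
E
```

```text
16.05 [0.56412775 0.04488039 0.40183272] [3.14155188e+00 2.53168926e-05 1.47579625e+00] [-0.21520689  0.70463749  0.21901315] [-0.02560182 -0.02455687 -0.00302135] 0.04996921334113928
diff 33
[(array([290.89065256, 166.66019988]), array([ 283,  113,   17,  109, 1701], dtype=int32)), (array([290.90005879, 166.62081129]), array([ 283,  113,   17,  109, 1701], dtype=int32))]
[(array([306.34803922, 232.07843137]), array([295, 221,  23,  23, 408], dtype=int32)), (array([306.31617647, 232.09068627]), array([295, 221,  23,  23, 408], dtype=int32))]
```

View pics/s11.png

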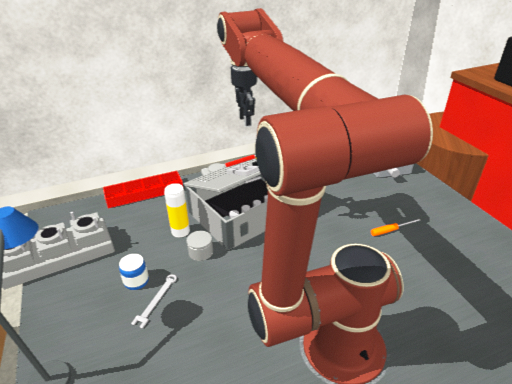

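View pics/w11.png

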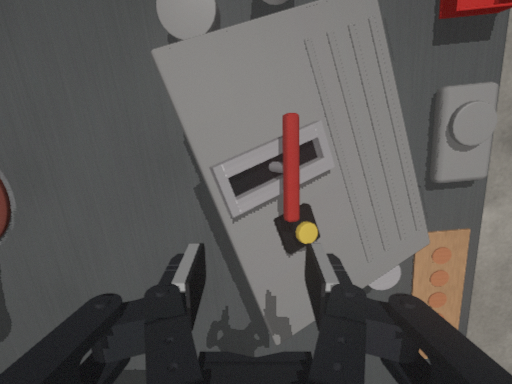

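Both views are still between the two looks: bar centroid (290.9,166.6), unchanged over 2 s. I'll estimate the lid height from the bar's apparent length before handing in.

Run:
```python
from h import *;import pickle
s,c=pickle.load(open('w11.pkl','rb'));m=big(mask(c,'red',(150,60,400,300)))[2]
ys,xs=np.nonzero(m)
for z in(.18,.22,.24,.26,.28):
    P=np.array([plane(c,(a,b),z,s)[:2] for a,b in zip(xs,ys)]).astype(np.float32)
    r=cv2.minAreaRect(P);print(z,r)
```

```text
0.18 ((0.6075885891914368, 0.03541630506515503), (0.13192738592624664, 0.01998726837337017), 87.0545654296875)
0.22 ((0.6037566661834717, 0.044887054711580276), (0.11748698353767395, 0.01779955066740513), 87.05455780029297)
0.24 ((0.6018410325050354, 0.04962242394685745), (0.11026675254106522, 0.01670566387474537), 87.05427551269531)
0.26 ((0.5999249219894409, 0.054357800632715225), (0.10304658114910126, 0.015611760318279266), 87.05445861816406)
0.28 ((0.5980089902877808, 0.059093162417411804), (0.09582635760307312, 0.014517874456942081), 87.054443359375)
```

Run:
```python
from station import *
print(hand_in(), sense()['clock'])
```

```text
the job is handed in; nothing more can be done
the job is handed in; nothing more can be done
```

The tool chest is open and I handed the job in at about 16 s of robot time; `hand_in()` gives no verdict.

- **Button:** I pressed it with shut fingers in steps of 1 mm or less. The highest force I read was about 8.2 N upward, about 9.5 N counting the sideways part. The handle popped out at about 6 mm of travel.
- **Handle:** I gripped it across the bar and turned it anticlockwise by about 1.22 rad. I then let go and backed up about 240 mm.
- **Lid:** The bar's apparent length puts the handle at z ≈ 0.257 m, up about 75 mm. That fits a lid opening of about 0.4 rad. The handle and button did not move in the wrist view over the last 2 s, and the bar was still out and turned by about 1.2 rad.
- **Robot clear:** The tool was about 0.14 m above the handle, with wrist force readings down at noise level (about 1 N).
- **Other things on the bench:** In the last pictures, those in view looked where they had been. I checked this by eye only. The red bin and jar were partly or fully out of view at the end, but the arm never came near them.
- **Measurements that differed:** The bar's position differed by about 4 mm between the top and wrist cameras. I used the wrist value, and the grip was good.

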